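Unlock the blade safe and hold the key turned

ROBOT

A 6-joint arm with a two-finger parallel gripper is mounted at the origin on a cart in front of the work surface, level with it; the furniture and walls round the work are solid. World frame = base frame: x ahead of the robot, y to its left, z up, the work surface at z = 0. Lengths are in m, angles in rad, forces in N, time in s.
With the tool pointing down it reaches from about 0.35 to 0.775 m from the base axis. Payload 7.3 kg.
Tool frame: the origin (TCP) lies at the very end of the fingers, on their centre line; the grasp point (between the pads) lies 19 mm behind it; z points along the fingers, y is the line along which they close (so a half turn about z gives the same grasp; the last joint's range is limited). The gripper opens to 92 mm and grips with 3 to 60 N. Pads are 19 mm wide; open, the fingers measure 130 mm over their backs; the gripper's body (75 mm by 190 mm) begins 47 mm behind the grasp point.
Start: joints at [-1.469, 0.342, 1.524, -0, 1.275, -0.146], TCP at [0.129, -0.509, 0.227] pointing down, gripper open.
Joint ranges: [-2.53, 2.53], [-0.77, 2.02], [0.04, 2.7], [-1, 4.14], [0.28, 2.66], [-3.11, 3.11]. Speed limits (rad/s): [2.57, 2.57, 3.14, 3.14, 3.14, 3.14].

INTERFACE

Orientations are given as [roll, pitch, yaw] about the fixed x, y, z axes, in that order (R = Rz(yaw) Ry(pitch) Rx(roll)).
In Python, from cell import robot gives the robot as it stands. The module is installed in compiled form; this text tells all that it offers.
- The arm moves only by the tool arm_command, never from a script. Its argument "moves" is a list of rows, each a list of 3 entries, a list of its own where there are three numbers: the shift along the tool's x, y, z in m, then the turn, a rotation vector about the tool's x, y, z in rad, then the finger opening in m, from 0 to 0.0918. In form: [[[dx, dy, dz], [ax, ay, az], claw], ...]. A call has exactly 5 rows; each row is the pose to reach, as a shift and turn from the pose commanded when the call began, along the tool's axes at that moment; what a row does not reach only later rows make up. A row lasts 1/10 s, in which the tool goes at most 50 mm and 8.59 degrees, less where a joint would pass 70% of its speed; a pose out of reach is approached as far as the arm can. A call with a gripper value outside its range is refused whole. The fingers move at their own pace and stop on an object; "squeeze" is the grip in N (left out, the last holds). Time passes only in rows, so rows that repeat a pose let the fingers close, or fill a call up. It gives the time, the measured TCP pose, the force, the opening and the grip force at its end, in the units of the state.
- robot.observe(): the state, without advancing time (a new reading comes with each control period).
- robot.read_camera(name): name is "scene" or "top" or "wrist"; returns the picture (384x512x3 uint8, red, green, blue); there is no depth.
- robot.camera_model(name): a dict with "fx", "fy", "cx", "cy" (pixels), "R" (3x3) and "t" (3): a world point X has camera coordinates R X + t. Camera axes: x right, y down, z forward; pixel columns grow to the right and rows downward; lengths in m; the calibration is good to about 2 mm. A picture is of the moment at which its call begins: read the wrist's pose just before it. camera_model takes no time and is no camera call; for the wrist camera it gives the pose at the moment of the call.
- robot.hand_in(): hands the job in; it is judged then, once.
The state is a dict: "time": time; "qpos": joint angles; "qvel": joint speeds; "joint_efforts": joint torques, N m; "tool_pos": TCP position; "tool_rot": TCP orientation; "contact_force": force on the tool from outside, world axes, zero at the start; "torque": the same for the moment, N m; "opening": finger opening in m; "grip_force": force on a finger pad.
Only numpy, scipy, OpenCV 4.12 (cv2) and the standard library are available. Lean on these libraries where they do the work, as an engineer would, in place of code of your own. Each camera call takes 0.05 s, during which the arm holds its last target. There are 200 camera calls.

TASK

Take the key with the rectangular bow (the flat head you hold) out of the wooden key stand and push it fully home in the lock on top of the grey steel blade safe, working it past the sticky pins. Then turn it a quarter turn clockwise (seen from above) to its stop, so that the bolt draws back, and finish while still gripping the key and holding it turned against the lock's return spring. Leave the round-bowed key in the stand, and do not disturb the ink roller and the lino cutter lying nearby.

Things in the scene. Friction and masses are not known exactly. Their poses are not given: they have to be found in the camera images.
- key: the right key, plain steel, 80 g, upright in a slot of the stand, its collar resting on the stand's top. Origin: blade tip; z up the shank to the bow, y along the width, x across the thickness. Above the origin: 0-20 mm flat blade 14 (y) x 5 (x) mm, wedge tip; 20-36 round neck, diameter 5; 36-41 collar, diameter 20; 41-47 stem, diameter 9; 47-87 bow. Same when turned half round about z
- key_bow (a point): point to grip, in the solid part of the key's rectangular bow, 65 mm above the key's origin, axes as the key's. The bow is 36 (y) wide, 9 (x) thick and 40 (z) mm tall, from 18 mm below this point to 22 mm above it; a hole begins 6 mm above it. Grip it by its flats or by its edges
- spare_key: the other steel key, same length, in the other slot of the stand: round bow 38 mm across, 9 mm thick, and a blade without a neck, which cannot turn in the lock. Origin and axes as the key's. It stays where it is
- key_stand: light wooden block 50 (x) x 170 (y) x 44 (z) mm, fixed. Origin: centre of its underside. Two through slots at y = -50 and y = +50 mm, each 15.6 (y) x 6.6 (x) mm; either key may stand in either slot
- blade_safe: grey painted steel box 120 (x) x 160 (y) x 70 (z) mm, fixed. Origin: centre of its underside, z up. A steel lock plate 46 x 46 x 10 mm lies on the middle of the lid, its top 80 mm above the origin. From the plate toward -y a brass bolt runs along the lid into a keeper (up to 11 mm above the lid); it draws back 12 mm toward the plate as the lock turns
- keyhole (a point): centre of the keyhole's mouth, on top of the lock plate; z up, axes as the safe's. The slot is 16.4 (y) x 7.4 (x) mm, through the 10 mm plate, with a 2 mm chamfer. The key goes in tip down, either way round; fully home its collar rests on the plate (key origin 36 mm below this point). Only within 6 mm of home is the blade below the plate and free to turn; turned, it cannot be pulled out
- lock_core (a point): where the key's tip comes when fully home: on the lock's axis, 36 mm below the keyhole's mouth; axes as the safe's. The turning plug begins 12 mm below the mouth (slot 15.6 x 6.6 mm). Two sticky sprung pins reach into it from the sides, 22 and 31 mm below the mouth, and resist the key's tip with about 3 to 10 N; a steady push or a push with small wiggles gets past
- plug (a joint): angle of the lock's plug, rad: 0 at rest, its slot in line with the plate's; grows clockwise seen from above to a stop at 1.58. Key and plug have about 0.1 rad of play. A spring turns it back when let go: about 0.04 Nm at rest, 0.15 Nm at the stop, plus 0.02 Nm friction
- brayer: ink roller with red handle, 169 x 82 x 44 mm, lying on the worktop; a bystander
- lino_cutter_2: lino cutter with dark wooden pear-shaped handle, 123 x 25 x 25 mm, lying on the worktop; a bystander
There are look-alikes about, which are no part of the job. Leave any blue or yellow look-alike of the key alone.

How it is judged:
By the outcome, as a careful person would: the job done as asked, in the order asked, and still so for the second after the job is handed in, while the arm keeps its last pose, push and grip.
It also fails if it takes over 54 s, if anything falls off the work surface, if the arm or the gripper's body presses on something with over 40 N, if the wrist force passes 120 N, or if a joint passes its speed limit or range.

## Working session

There is one attempt and no reset: what is moved stays moved. The work goes in short steps, Python scripts to look and compute and a tool call to move; the robot and the scene stay as the last step left them, time stands still between calls to the robot, and variables do not carry over. Pictures are saved under pics/ and viewed, at most 10 in all, crops included, and the job is handed in when it is done.

Besides the shell and the picture viewer there is one more tool, called after "Call:" by a JSON object that holds its "method" and its "body". arm_command: Moves the arm, as the interface text tells. Its arguments: {"type":"object","properties":{"moves":{"type":"array"},"squeeze":{"type":"number"}},"required":["moves"]}

```bash
mkdir -p pics; cat > h.py <<'E'
import numpy as np, cv2
from cell import robot
def snap(n,f):
    m=robot.camera_model(n); im=robot.read_camera(n)
    np.savez('pics/'+f+'.npz',im=im,**{k:np.array(m[k]) for k in m if k in('fx','fy','cx','cy','R','t')})
    cv2.imwrite('pics/'+f+'.png',im[:,:,::-1]); return im,m
def ray(m,u,v):
    R=np.array(m['R']);t=np.array(m['t']).ravel()
    return -R.T@t, R.T@np.array([(u-m['cx'])/m['fx'],(v-m['cy'])/m['fy'],1])
def onz(m,u,v,z):
    c,d=ray(m,u,v); return c+d*(z-c[2])/d[2]
def proj(m,X):
    p=np.array(m['R'])@np.array(X)+np.array(m['t']).ravel(); return np.array([m['cx']+m['fx']*p[0]/p[2],m['cy']+m['fy']*p[1]/p[2]])
def load(f): 
    d=np.load('pics/'+f+'.npz'); return d['im'],{k:d[k] for k in d if k!='im'}
E
python3 - <<'E'
from h import *
a,m=snap('top','top1');b,m2=snap('scene','sc1')
big=np.vstack([cv2.resize(x,(400,300)) for x in (a,b)])
for k in(m,m2):print(ray(k,256,192))
print(robot.observe())
E
```

```text
(array([ 0.47918276, -0.04323682,  1.34565759]), array([ 0.08907871, -0.02960302, -0.99584257]))
(array([-0.07151411,  0.3759506 ,  0.61523071]), array([ 0.68217679, -0.45697844, -0.57079812]))
{'time': 0.1, 'qpos': array([-1.46903435e+00,  3.42654805e-01,  1.52491042e+00,  2.02610629e-06,
        1.27539031e+00, -1.46004978e-01]), 'qvel': array([-0.00061917, -0.00213929, -0.00289745,  0.00080769,  0.00104676,
        0.00087244]), 'joint_efforts': array([ 1.37299503e-03, -4.32005739e+01, -2.44692993e+01,  7.18665076e-02,
        5.25779079e-02, -5.07903155e-05]), 'tool_pos': array([ 0.12873404, -0.50860574,  0.22611741]), 'tool_rot': array([-3.14024456e+00, -2.00198048e-04,  2.47766225e-01]), 'contact_force': array([-0.05858253, -0.79761456,  0.77448607]), 'torque': array([-0.00436932,  0.04127973, -0.01708019]), 'grip_force': 0.0, 'opening': 0.09236656613642844}
```

View pics/top1.png

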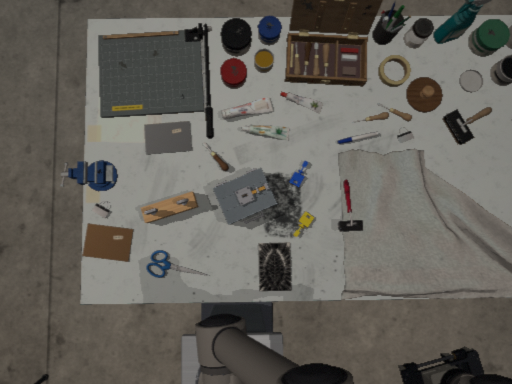

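View pics/sc1.png

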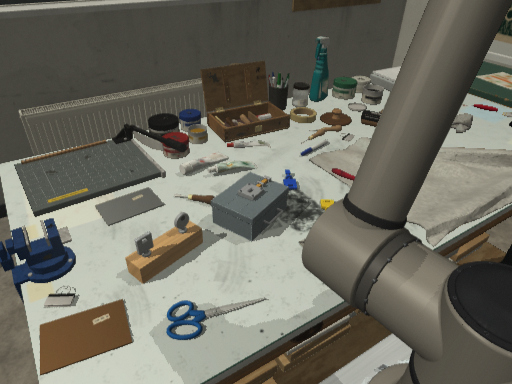

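The top view shows the stand at about (168,207) and the safe at (245,195). Blue and yellow look-alike keys lie at (301,175) and (304,223). In the scene view the stand's two keys are at about (143,243) and (181,222). I'll crop in on both views.

```bash
python3 - <<'E'
from h import *
a,m=load('top1');b,m2=load('sc1')
A=cv2.resize(a[165:240,130:290],None,fx=5,fy=5,interpolation=cv2.INTER_CUBIC)[:,:800]
B=b[170:290,115:295];B=cv2.resize(B,None,fx=2.5,fy=2.5,interpolation=cv2.INTER_CUBIC)[:220]
B=cv2.resize(b[200:260,125:295],(800,282),interpolation=cv2.INTER_CUBIC)
im=np.vstack([cv2.resize(A,(640,300)),cv2.resize(B,(640,226))])
cv2.imwrite('pics/c1.png',im[:,:,::-1])
E
```

```text
(no output)
```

View pics/c1.png

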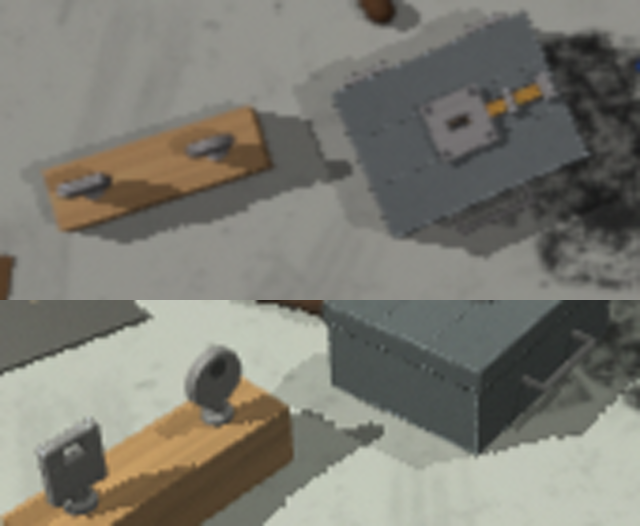

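Candidates, by top-view pixel: the rectangular-bowed steel key (151,211), the round-bowed steel key (182,201), the blue look-alike (301,175) and the yellow one (304,223). I choose the one at (151,211), which the scene crop shows with a rectangular bow. Next I'll get rough positions.

```bash
python3 - <<'E'
from h import *
a,m=load('top1');b,m2=load('sc1')
f=lambda u,v,z:onz(m,130+u/4,165+v/4,z).round(4)
print('key bow top',f(85,184,.095),'ends',f(60,190,.095),f(109,178,.095))
for c in((42,172),(250,107),(271,165),(65,230)):print('stand',f(*c,.044))
print('slot',f(459,121,.08),'bolt',f(490,108,.077),f(541,90,.077))
for c in((425,103),(474,89),(500,146),(450,163)):print('plate',f(*c,.08))
# scene cross-check: project
K=f(85,184,.095);print(proj(m2,K),'scene bow top seen', 125+70/640*170,200+(425-300)/226*60)
# image dirs
o=robot.observe();print(o['tool_rot'])
E
```

```text
key bow top [0.5372 0.2355 0.095 ] ends [0.5329 0.2541 0.095 ] [0.5415 0.2175 0.095 ]
stand [0.5494 0.2805 0.044 ]
stand [0.5986 0.1179 0.044 ]
stand [0.5528 0.1014 0.044 ]
stand [0.5039 0.262  0.044 ]
slot [ 0.5828 -0.0463  0.08  ] bolt [ 0.5928 -0.0702  0.077 ] [ 0.6062 -0.1096  0.077 ]
plate [ 0.5969 -0.0204  0.08  ]
plate [ 0.6073 -0.0581  0.08  ]
plate [ 0.5633 -0.0774  0.08  ]
plate [ 0.5507 -0.0391  0.08  ]
[145.25688612 235.19069839] scene bow top seen 143.59375 233.1858407079646
[-3.14024456e+00 -2.00198048e-04  2.47766225e-01]
```

```bash
cat >> h.py <<'E'
def plan(pts,cur=None):
    if cur is None:
        o=robot.observe(); cur=list(o['tool_pos'])+[o['tool_rot'][2]]
    for p in pts:
        d=np.array(p[:3])-cur[:3]; y=cur[3]
        print(np.round([np.cos(y)*d[0]+np.sin(y)*d[1],np.sin(y)*d[0]-np.cos(y)*d[1],-d[2]],4),'turn z',round(cur[3]-p[3],4),np.linalg.norm(d).round(3)); cur=p
E
python3 - <<'E'
from h import *
plan([(.32,-.37,.227,.65),(.46,-.17,.227,1.05),(.52,.05,.227,1.45),(.537,.237,.22,1.85)],(.129,-.509,.227,.248))
E
```

```text
[ 0.2193 -0.0879 -0.    ] turn z -0.402 0.236
[ 0.2325 -0.0745 -0.    ] turn z -0.4 0.244
[ 0.2207 -0.0574 -0.    ] turn z -0.4 0.228
[ 0.1877 -0.0057  0.007 ] turn z -0.4 0.188
```

Call:
{"method": "arm_command", "body": {"moves": [[[0.219,-0.088,0],[0,0,-0.4],0.09],[[0.219,-0.088,0],[0,0,-0.4],0.09],[[0.219,-0.088,0],[0,0,-0.4],0.09],[[0.219,-0.088,0],[0,0,-0.4],0.09],[[0.219,-0.088,0],[0,0,-0.4],0.09]]}}

```text
time: 0.6
tool_pos: [0.3213, -0.3677, 0.2265]
tool_rot: [-3.141, -0.001, 0.649]
contact_force: [0.5, -0.2, 0.4]
opening: 0.09
grip_force: 0.0
```

Call:
{"method": "arm_command", "body": {"moves": [[[0.232,-0.074,0],[0,0,-0.4],0.09],[[0.232,-0.074,0],[0,0,-0.4],0.09],[[0.232,-0.074,0],[0,0,-0.4],0.09],[[0.232,-0.074,0],[0,0,-0.4],0.09],[[0.232,-0.074,0],[0,0,-0.4],0.09]]}}

```text
time: 1.1
tool_pos: [0.4607, -0.1686, 0.2265]
tool_rot: [-3.141, -0.0, 1.049]
contact_force: [0.1, -1.1, 0.1]
opening: 0.0899
grip_force: 0.0
```

Call:
{"method": "arm_command", "body": {"moves": [[[0.22,-0.057,0],[0,0,-0.4],0.09],[[0.22,-0.057,0],[0,0,-0.4],0.09],[[0.22,-0.057,0],[0,0,-0.4],0.09],[[0.22,-0.057,0],[0,0,-0.4],0.09],[[0.22,-0.057,0],[0,0,-0.4],0.09]]}}

```text
time: 1.6
tool_pos: [0.5205, 0.0516, 0.2264]
tool_rot: [-3.141, -0.001, 1.451]
contact_force: [1.6, -0.7, 0.4]
opening: 0.0901
grip_force: 0.0
```

```bash
python3 - <<'E'
from h import *
a,m=snap('wrist','w1')
print(ray(m,256,192),proj(m,[.583,-.046,.08]),proj(m,[.537,.237,.095]))
plan([(.537,.237,.22,1.85)])
E
```

```text
(array([0.52865157, 0.1253237 , 0.3844736 ]), array([-0.0214571 , -0.26035556, -0.96541348])) [316.65363033 259.15401975] [247.67992512 -21.46774931]
[ 0.1836 -0.0059  0.0063] turn z -0.3982 0.184
```

View pics/w1.png

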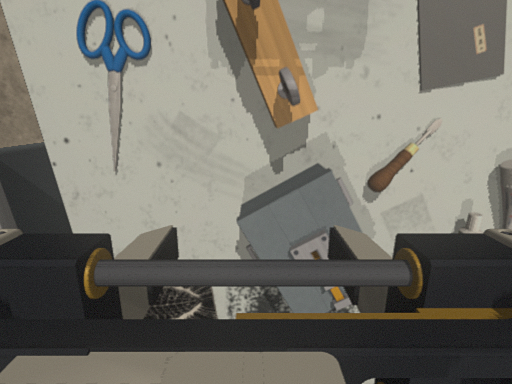

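The wrist picture shows the stand at top, with the round key at (290,85) and the rectangular one at the top edge. The safe and its keyhole are at about (318,255), partly hidden by the fingers. I'll move so that the rectangular key is in clear view.

```bash
python3 - <<'E'
from h import *
plan([(.56,.13,.2,1.85)])
E
```

```text
[0.0801 0.0297 0.0263] turn z -0.3982 0.089
```

Call:
{"method": "arm_command", "body": {"moves": [[[0.08,0.03,0.026],[0,0,-0.4],0.09],[[0.08,0.03,0.026],[0,0,-0.4],0.09],[[0.08,0.03,0.026],[0,0,-0.4],0.09],[[0.08,0.03,0.026],[0,0,-0.4],0.09],[[0.08,0.03,0.026],[0,0,-0.4],0.09]]}}

```text
time: 2.15
tool_pos: [0.5597, 0.1234, 0.2005]
tool_rot: [-3.141, 0.0, 1.845]
contact_force: [0.3, 0.1, 0.5]
opening: 0.0901
grip_force: 0.0
```

```bash
python3 - <<'E'
from h import *
a,m=snap('wrist','w2')
p=proj(m,[.537,.237,.095]);print(p,robot.observe()['tool_pos'],m['fx'])
u,v=p.astype(int);u0=max(u-80,0);v0=max(v-60,0);print(u0,v0)
cv2.imwrite('pics/c2.png',cv2.resize(a[v0:v0+120,u0:u0+160],None,fx=5,fy=5,interpolation=cv2.INTER_CUBIC)[:,:,::-1])
E
```

```text
[264.46388755  62.8890774 ] [0.55981911 0.12311633 0.20080139] 288.3671167956521
184 2
```

View pics/c2.png

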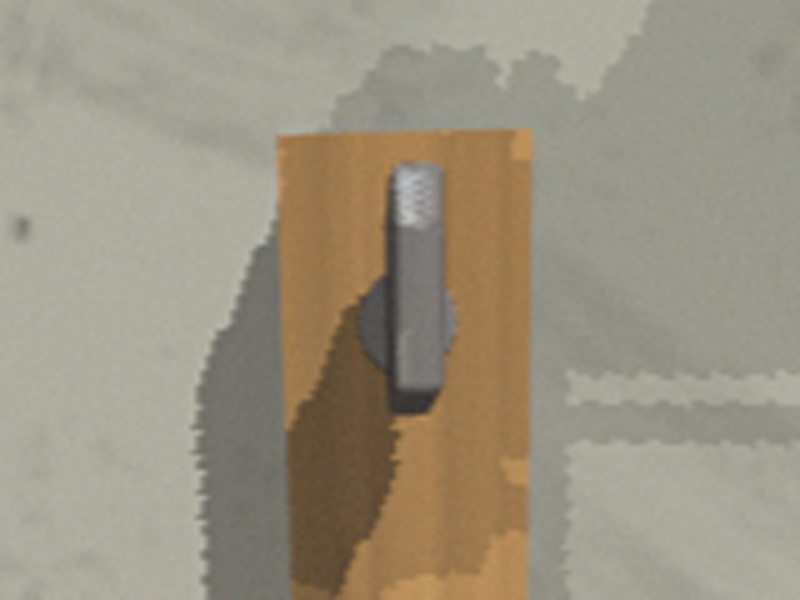

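The crop shows the rectangular bow's top edge on, with corners at about (395,163), (442,165), (442,388) and (397,388). Its collar circle is centred near (407,325).

```bash
python3 - <<'E'
from h import *
a,m=load('w2')
g=lambda u,v,z:onz(m,184+(u+.5)/5-.5,2+(v+.5)/5-.5,z)
P=np.array([g(*c,.095) for c in((394,163),(442,163),(443,389),(396,389))])
print(P.round(4),P.mean(0)); 
d=P[0]+P[1]-P[2]-P[3];print('len',np.linalg.norm(d)/2,'yaw',np.arctan2(-d[0],d[1]),'w',np.linalg.norm(P[0]-P[1]))
print('collar',g(407,323,.049))
s=[g(278,137,.044),g(531,130,.044),g(527,590,.044),g(291,590,.044)];print(np.round(s,4))
for e in(s[0]-s[3],s[1]-s[2]):print(np.arctan2(-e[0],e[1]))
E
```

```text
[[0.5293 0.2573 0.095 ]
 [0.5368 0.2594 0.095 ]
 [0.547  0.2264 0.095 ]
 [0.5393 0.2242 0.095 ]] [0.53809601 0.24182176 0.095     ]
len 0.03457785124557224 yaw 0.2968519837358781 w 0.00787005083292126
collar [0.53799692 0.24158505 0.049     ]
[[0.5043 0.2676 0.044 ]
 [0.5514 0.2821 0.044 ]
 [0.5771 0.1994 0.044 ]
 [0.5292 0.1858 0.044 ]]
0.2950618932429112
0.3011111083416786
```

```bash
python3 - <<'E'
from h import *
plan([(.538,.2417,.13,1.868),(.538,.2417,.055,1.868)])
E
```

```text
[0.1201 0.011  0.0708] turn z -0.0235 0.14
[0.    0.    0.075] turn z 0.0 0.075
```

Call:
{"method": "arm_command", "body": {"moves": [[[0.05,0.011,0.02],[0,0,-0.0235],0.06],[[0.1,0.011,0.045],[0,0,-0.0235],0.06],[[0.12,0.011,0.07],[0,0,-0.0235],0.06],[[0.12,0.011,0.071],[0,0,-0.0235],0.06],[[0.12,0.011,0.071],[0,0,-0.0235],0.06]]}}

```text
time: 2.7
tool_pos: [0.5376, 0.2418, 0.1296]
tool_rot: [-3.141, 0.001, 1.871]
contact_force: [0.1, -1.0, 0.6]
opening: 0.0604
grip_force: 0.0
```

```bash
python3 - <<'E'
from h import *
o=robot.observe();print(o['tool_rot'])
plan([(.538,.2417,.055,1.868)])
E
```

```text
[-3.14079340e+00  5.27194392e-04  1.87056105e+00]
[-0.0002  0.0004  0.0746] turn z 0.0026 0.075
```

Call:
{"method": "arm_command", "body": {"moves": [[[0,0,0.03],[0,0,0],0.06],[[0,0,0.055],[0,0,0],0.06],[[0,0,0.075],[0,0,0],0.06],[[0,0,0.075],[0,0,0],0.06],[[0,0,0.075],[0,0,0],0.06]]}}

```text
time: 3.2
tool_pos: [0.5391, 0.2412, 0.0562]
tool_rot: [3.14, 0.0, 1.869]
contact_force: [1.0, -0.6, 0.3]
opening: 0.0605
grip_force: 0.0
```

Call:
{"method": "arm_command", "body": {"moves": [[[0,0,0],[0,0,0],0.03],[[0,0,0],[0,0,0],0.0],[[0,0,0],[0,0,0],0.0],[[0,0,0],[0,0,0],0.0],[[0,0,0],[0,0,0],0.0]], "squeeze": 15}}

```text
time: 3.7
tool_pos: [0.5378, 0.2423, 0.0549]
tool_rot: [3.141, 0.0, 1.871]
contact_force: [0.8, -0.4, -0.3]
opening: 0.0245
grip_force: 0.0
```

Call:
{"method": "arm_command", "body": {"moves": [[[0,0,0],[0,0,0],0.0],[[0,0,0],[0,0,0],0.0],[[0,0,0],[0,0,0],0.0],[[0,0,0],[0,0,0],0.0],[[0,0,0],[0,0,0],0.0]], "squeeze": 50}}

```text
time: 4.2
tool_pos: [0.5379, 0.2423, 0.0547]
tool_rot: [3.141, 0.0, 1.871]
contact_force: [1.7, 0.9, -0.8]
opening: 0.0086
grip_force: 50.0
```

Call:
{"method": "arm_command", "body": {"moves": [[[0,0,-0.02],[0,0,0],0.0],[[0,0,-0.05],[0,0,0],0.0],[[0,0,-0.08],[0,0,0],0.0],[[0,0,-0.11],[0,0,0],0.0],[[0,0,-0.125],[0,0,0],0.0]]}}

```text
time: 4.7
tool_pos: [0.5383, 0.2424, 0.1824]
tool_rot: [3.139, 0.0, 1.871]
contact_force: [0.5, -0.5, -0.8]
opening: 0.009
grip_force: 50.0
```

```bash
python3 - <<'E'
from h import *
plan([(.578,.045,.18,1.885),(.618,-.155,.17,1.9)])
E
```

```text
[-0.2003 -0.0206  0.0024] turn z -0.0137 0.201
[-0.2026 -0.0238  0.01  ] turn z -0.015 0.204
```

Call:
{"method": "arm_command", "body": {"moves": [[[-0.03,-0.003,0],[0,0,-0.014],0.0],[[-0.08,-0.008,0],[0,0,-0.014],0.0],[[-0.13,-0.013,0],[0,0,-0.014],0.0],[[-0.17,-0.017,0],[0,0,-0.014],0.0],[[-0.2,-0.02,0],[0,0,-0.014],0.0]]}}

```text
time: 5.2
tool_pos: [0.5776, 0.0426, 0.1794]
tool_rot: [-3.14, 0.0, 1.884]
contact_force: [0.8, -0.0, -0.8]
opening: 0.0088
grip_force: 50.0
```

Call:
{"method": "arm_command", "body": {"moves": [[[-0.05,-0.006,0],[0,0,-0.015],0.0],[[-0.1,-0.012,0.01],[0,0,-0.015],0.0],[[-0.15,-0.018,0.01],[0,0,-0.015],0.0],[[-0.19,-0.022,0.01],[0,0,-0.015],0.0],[[-0.203,-0.024,0.01],[0,0,-0.015],0.0]]}}

```text
time: 5.7
tool_pos: [0.6176, -0.1597, 0.1689]
tool_rot: [-3.14, 0.001, 1.896]
contact_force: [0.6, -0.5, -1.5]
opening: 0.0086
grip_force: 50.0
```

```bash
python3 - <<'E'
from h import *
a,m=snap('wrist','w3')
p=proj(m,[.583,-.046,.08]);print(p,robot.observe()['tool_pos'],robot.observe()['tool_rot'])
u,v=p.astype(int);u0=max(u-60,0);v0=max(v-45,0);print(u0,v0)
cv2.imwrite('pics/c3.png',cv2.resize(a[v0:v0+90,u0:u0+120],None,fx=6,fy=6,interpolation=cv2.INTER_CUBIC)[:,:,::-1])
E
```

```text
[258.5127424   54.79711986] [ 0.61757547 -0.15966277  0.16891153] [-3.14040459e+00  6.72175396e-04  1.89608521e+00]
198 9
```

View pics/c3.png

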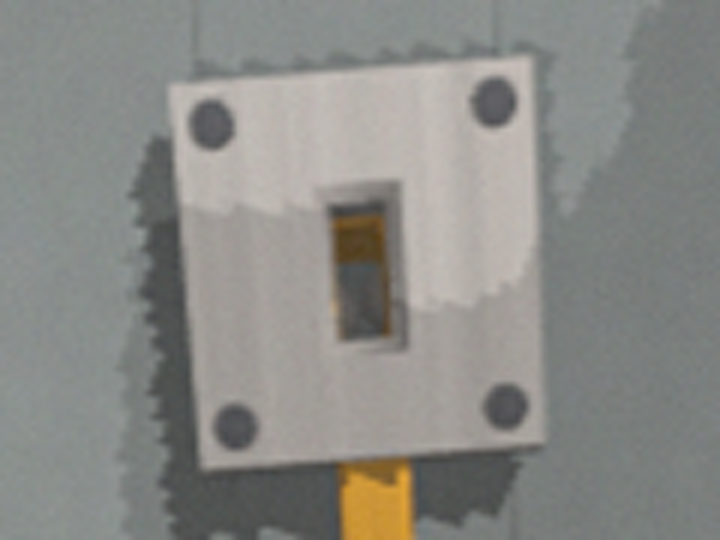

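The crop shows the lock plate with corners at about (170,86), (532,57), (545,445) and (202,470). The keyhole mouth spans about (318-407, 181-352), and the bolt is below it at (375,500).

```bash
python3 - <<'E'
from h import *
a,m=load('w3')
g=lambda u,v,z:onz(m,198+(u+.5)/6-.5,9+(v+.5)/6-.5,z)
P=np.array([g(*c,.08) for c in((170,86),(532,57),(545,445),(202,470))])
print(P.mean(0).round(4),[np.linalg.norm(P[i]-P[i-1]).round(4) for i in range(4)])
for d in(P[0]-P[3],P[1]-P[2]):print('y',np.arctan2(-d[0],d[1]))
for d in(P[1]-P[0],P[2]-P[3]):print('x',np.arctan2(d[1],d[0]))
M=np.array([g(*c,.08) for c in((318,188),(401,181),(408,350),(330,352))]);print('mouth',M.mean(0).round(4))
B=np.array([g(*c,.08) for c in((189,124)and(212,124),(494,101),(506,406),(236,427))]);print('screws',B.mean(0).round(4))
for d in(B[0]-B[3],B[1]-B[2]):print('y',np.arctan2(-d[0],d[1]))
for d in(B[1]-B[0],B[2]-B[3]):print('x',np.arctan2(d[1],d[0]))
E
```

```text
[ 0.5823 -0.0453  0.08  ] [np.float64(0.0458), np.float64(0.0459), np.float64(0.046), np.float64(0.046)]
y 0.39554503920435313
y 0.3968409069831799
x 0.3978041127341797
x 0.39545688871029583
mouth [ 0.5825 -0.0451  0.08  ]
screws [ 0.5822 -0.0451  0.08  ]
y 0.3970590029595936
y 0.39715678613018945
x 0.3995349323974504
x 0.3995460287573078
```

```bash
python3 - <<'E'
from h import *
plan([(.5821,-.0446,.14,1.968)])
E
```

```text
[0.1204 0.0032 0.0289] turn z -0.0719 0.124
```

Call:
{"method": "arm_command", "body": {"moves": [[[0.04,0.003,0],[0,0,-0.072],0.0],[[0.08,0.003,0.005],[0,0,-0.072],0.0],[[0.11,0.003,0.02],[0,0,-0.072],0.0],[[0.12,0.003,0.029],[0,0,-0.072],0.0],[[0.12,0.003,0.029],[0,0,-0.072],0.0]]}}

```text
time: 6.25
tool_pos: [0.5804, -0.0383, 0.1396]
tool_rot: [-3.139, -0.002, 1.976]
contact_force: [0.6, 0.2, -1.4]
opening: 0.0088
grip_force: 50.0
```

Call:
{"method": "arm_command", "body": {"moves": [[[0,0,0],[0,0,0],0.0],[[0,0,0],[0,0,0],0.0],[[0,0,0],[0,0,0],0.0],[[0,0,0],[0,0,0],0.0],[[0,0,0],[0,0,0],0.0]]}}

```text
time: 6.75
tool_pos: [0.5819, -0.0412, 0.1408]
tool_rot: [3.141, 0.0, 1.971]
contact_force: [-0.7, 0.2, -0.3]
opening: 0.0086
grip_force: 50.0
```

```bash
python3 - <<'E'
from h import *
o=robot.observe();print(o['tool_pos'],o['tool_rot'],o['contact_force'],o['torque'])
plan([(.5821,-.0446,.14,1.968)])
a,m=snap('scene','sc2')
p=proj(m,[.5823,-.0452,.1]).astype(int);print(p)
cv2.imwrite('pics/c4.png',cv2.resize(a[p[1]-45:p[1]+45,p[0]-60:p[0]+60],None,fx=5,fy=5,interpolation=cv2.INTER_CUBIC)[:,:,::-1])
E
```

```text
[ 0.58194613 -0.04121205  0.14080952] [3.14140656e+00 2.31707154e-04 1.97148285e+00] [-0.68094058  0.20773258 -0.3333422 ] [-0.02609231 -0.15308081  0.00138502]
[-0.0032 -0.0012  0.0008] turn z 0.0035 0.003
[250 183]
```

View pics/c4.png

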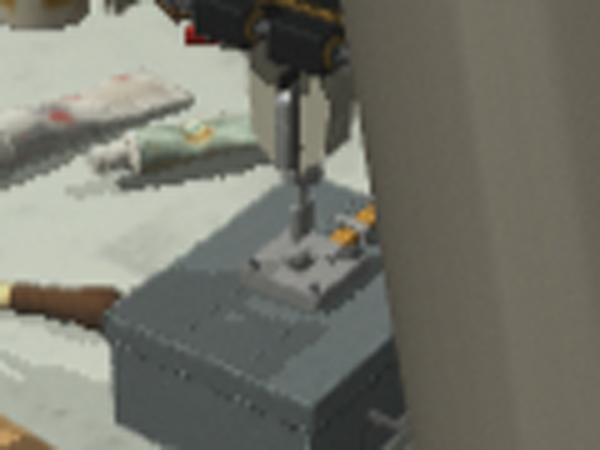

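The scene crop shows the key held upright with its tip just above the plate, near the keyhole (300,260). I'll trim the position before going down.

Call:
{"method": "arm_command", "body": {"moves": [[[-0.0032,-0.0012,0],[0,0,0.0035],0.0],[[-0.0032,-0.0012,0.004],[0,0,0.0035],0.0],[[-0.0032,-0.0012,0.008],[0,0,0.0035],0.0],[[-0.0032,-0.0012,0.008],[0,0,0.0035],0.0],[[-0.0032,-0.0012,0.008],[0,0,0.0035],0.0]]}}

```text
time: 7.3
tool_pos: [0.5818, -0.044, 0.1324]
tool_rot: [-3.141, -0.0, 1.969]
contact_force: [0.2, -0.6, -1.3]
opening: 0.0086
grip_force: 50.0
```

```bash
python3 - <<'E'
from h import *
plan([(.5821,-.0446,.13,1.968)])
E
```

```text
[-0.0007  0.      0.0024] turn z 0.0009 0.003
```

Call:
{"method": "arm_command", "body": {"moves": [[[-0.0006,0,0.003],[0,0,0],0.0],[[-0.0006,0,0.006],[0,0,0],0.0],[[-0.0006,0,0.009],[0,0,0],0.0],[[-0.0006,0,0.012],[0,0,0],0.0],[[-0.0006,0,0.014],[0,0,0],0.0]]}}

```text
time: 7.8
tool_pos: [0.582, -0.0446, 0.1183]
tool_rot: [-3.141, -0.0, 1.969]
contact_force: [-0.7, 0.2, -1.8]
opening: 0.009
grip_force: 50.0
```

Call:
{"method": "arm_command", "body": {"moves": [[[0,0,0.002],[0,0,0],0.0],[[0,0,0.004],[0,0,0],0.0],[[0,0,0.006],[0,0,0],0.0],[[0,0,0.008],[0,0,0],0.0],[[0,0,0.01],[0,0,0],0.0]], "squeeze": 58}}

```text
time: 8.3
tool_pos: [0.5822, -0.0446, 0.1085]
tool_rot: [-3.142, 0.0, 1.969]
contact_force: [-0.2, 0.3, -0.8]
opening: 0.0088
grip_force: 58.0
```

Call:
{"method": "arm_command", "body": {"moves": [[[0,0,0.002],[0,0,0],0.0],[[0,0,0.004],[0,0,0],0.0],[[0,0,0.006],[0,0,0],0.0],[[0,0,0.007],[0,0,0],0.0],[[0,0,0.008],[0,0,0],0.0]]}}

```text
time: 8.8
tool_pos: [0.5822, -0.0449, 0.1021]
tool_rot: [3.141, 0.001, 1.969]
contact_force: [-4.4, -0.3, 12.2]
opening: 0.0091
grip_force: 58.0
```

Call:
{"method": "arm_command", "body": {"moves": [[[0,0,0.001],[0,0,0],0.0],[[0,0,0.002],[0,0,0.01],0.0],[[0,0,0.003],[0,0,-0.01],0.0],[[0,0,0.004],[0,0,0.01],0.0],[[0,0,0.004],[0,0,0],0.0]]}}

```text
time: 9.3
tool_pos: [0.5822, -0.045, 0.0975]
tool_rot: [3.141, 0.001, 1.969]
contact_force: [-2.3, -1.1, 4.5]
opening: 0.0087
grip_force: 58.0
```

Call:
{"method": "arm_command", "body": {"moves": [[[0,0,0.0015],[0,0,0],0.0],[[0,0,0.003],[0,0,0.01],0.0],[[0,0,0.004],[0,0,-0.01],0.0],[[0,0,0.005],[0,0,0.01],0.0],[[0,0,0.006],[0,0,0],0.0]]}}

```text
time: 9.8
tool_pos: [0.5831, -0.0447, 0.0922]
tool_rot: [3.139, 0.002, 1.969]
contact_force: [-2.1, 0.6, 9.2]
opening: 0.0084
grip_force: 58.0
```

Call:
{"method": "arm_command", "body": {"moves": [[[0,0,0.001],[0,0,0.01],0.0],[[0,0,0.002],[0,0,-0.01],0.0],[[0,0,0.002],[0,0,0.01],0.0],[[0,0,0.002],[0,0,0],0.0],[[0,0,0.002],[0,0,0],0.0]]}}

```text
time: 10.3
tool_pos: [0.5832, -0.0447, 0.0906]
tool_rot: [3.139, 0.002, 1.969]
contact_force: [-2.5, 0.5, 11.6]
opening: 0.0084
grip_force: 58.0
```

Call:
{"method": "arm_command", "body": {"moves": [[[0,0,0.001],[0,0,0],0.0],[[0,0,0.0015],[0,0,0],0.0],[[0,0,0.0015],[0,0,0],0.0],[[0,0,0.0015],[0,0,0],0.0],[[0,0,0.0015],[0,0,0],0.0]]}}

```text
time: 10.8
tool_pos: [0.5832, -0.0447, 0.0905]
tool_rot: [3.138, 0.002, 1.969]
contact_force: [-6.4, 1.2, 21.3]
opening: 0.0089
grip_force: 58.0
```

Call:
{"method": "arm_command", "body": {"moves": [[[0,0,-0.001],[0,0,0.08],0.0],[[0,0,-0.001],[0,0,0.16],0.0],[[0,0,-0.001],[0,0,0.24],0.0],[[0,0,-0.001],[0,0,0.32],0.0],[[0,0,-0.001],[0,0,0.4],0.0]]}}

```text
time: 11.3
tool_pos: [0.5836, -0.0446, 0.0906]
tool_rot: [3.137, 0.001, 1.566]
contact_force: [-2.3, 1.5, 14.1]
opening: 0.0087
grip_force: 58.0
```

```bash
python3 - <<'E'
from h import *
o=robot.observe();print(o['contact_force'],o['torque'],o['tool_rot'],o['qpos'])
E
```

```text
[-2.25016008  1.53331264 14.08011454] [0.14598943 0.36395829 0.10157818] [3.13726405e+00 6.67170896e-04 1.56632737e+00] [-2.07306685e-01  5.82840823e-01  1.53396965e+00  2.56366169e-04
  1.02040793e+00 -2.02972774e-01]
```

Call:
{"method": "arm_command", "body": {"moves": [[[0,0,0],[0,0,0.1],0.0],[[0,0,0],[0,0,0.2],0.0],[[0,0,0],[0,0,0.3],0.0],[[0,0,0],[0,0,0.4],0.0],[[0,0,0],[0,0,0.5],0.0]]}}

```text
time: 11.8
tool_pos: [0.5839, -0.0446, 0.0906]
tool_rot: [3.137, -0.002, 1.065]
contact_force: [-1.4, 0.9, 13.4]
opening: 0.0087
grip_force: 58.0
```

Call:
{"method": "arm_command", "body": {"moves": [[[0,0,0],[0,0,0.1],0.0],[[0,0,0],[0,0,0.2],0.0],[[0,0,0],[0,0,0.3],0.0],[[0,0,0],[0,0,0.4],0.0],[[0,0,0],[0,0,0.5],0.0]]}}

```text
time: 12.3
tool_pos: [0.5842, -0.045, 0.0906]
tool_rot: [3.137, -0.004, 0.566]
contact_force: [-0.2, -0.8, 13.1]
opening: 0.0083
grip_force: 58.0
```

```bash
python3 - <<'E'
from h import *
o=robot.observe();print(o['contact_force'],o['torque'],o['tool_rot'],o['qpos'])
E
```

```text
[-0.15165219 -0.76169291 13.12021222] [-0.12646984  0.05597099  0.2073927 ] [ 3.1373626  -0.00413655  0.5656496 ] [-2.07522398e-01  5.83115894e-01  1.53339104e+00 -1.62580669e-04
  1.01917090e+00  7.97717869e-01]
```

Call:
{"method": "arm_command", "body": {"moves": [[[0,0,0],[0,0,0.06],0.0],[[0,0,0],[0,0,0.12],0.0],[[0,0,0],[0,0,0.18],0.0],[[0,0,0],[0,0,0.23],0.0],[[0,0,0],[0,0,0.26],0.0]]}}

```text
time: 12.8
tool_pos: [0.5843, -0.0452, 0.0906]
tool_rot: [3.138, -0.005, 0.308]
contact_force: [-0.0, -0.6, 12.4]
opening: 0.0091
grip_force: 58.0
```

```bash
python3 - <<'E'
from h import *
o=robot.observe();print(o['contact_force'],o['torque'],o['tool_rot'])
E
```

```text
[-0.01604867 -0.64112615 12.36388955] [-0.21692793  0.07634498  0.1898673 ] [ 3.13811653 -0.00510269  0.3079547 ]
```

Call:
{"method": "arm_command", "body": {"moves": [[[0,0,0],[0,0,0.015],0.0],[[0,0,0],[0,0,0.03],0.0],[[0,0,0],[0,0,0.04],0.0],[[0,0,0],[0,0,0.04],0.0],[[0,0,0],[0,0,0.04],0.0]]}}

```text
time: 13.3
tool_pos: [0.5843, -0.0453, 0.0906]
tool_rot: [3.138, -0.005, 0.27]
contact_force: [0.9, -0.7, 12.7]
opening: 0.0087
grip_force: 58.0
```

```bash
python3 - <<'E'
from h import *
for f in 'ab':
    o=robot.observe();print(o['contact_force'],o['torque'],o['tool_rot'])
    a,m=snap('top','t'+f)
p=proj(m,[.595,-.08,.08]).astype(int);b,_=load('top1')
c=lambda i:cv2.resize(i[p[1]-25:p[1]+25,p[0]-30:p[0]+30],None,fx=6,fy=6,interpolation=cv2.INTER_CUBIC)
cv2.imwrite('pics/c5.png',np.hstack([c(b),c(a)])[:,:,::-1])
E
```

```text
[ 0.85036803 -0.74717463 12.71461666] [-0.32728013  0.07693657  0.17990903] [ 3.13823646 -0.00522454  0.26965992]
[-0.29881862 -1.26000277 11.45320148] [-0.21254517  0.07973478  0.14015581] [ 3.13825866 -0.00523986  0.26970044]
```

View pics/c5.png

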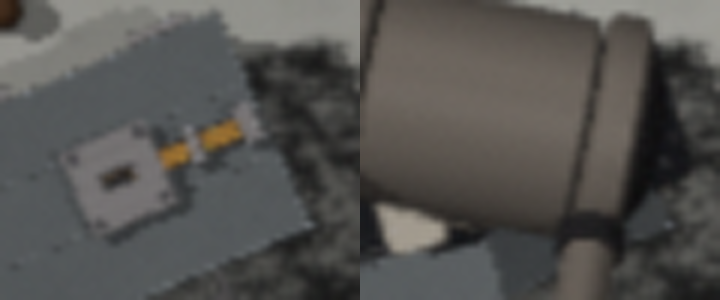

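The arm hides the lock in the top view, so I'll look for the stop by torque.

Call:
{"method": "arm_command", "body": {"moves": [[[0,0,0],[0,0,0.015],0.0],[[0,0,0],[0,0,0.03],0.0],[[0,0,0],[0,0,0.05],0.0],[[0,0,0],[0,0,0.05],0.0],[[0,0,0],[0,0,0.05],0.0]]}}

```text
time: 13.9
tool_pos: [0.5843, -0.0454, 0.0906]
tool_rot: [3.138, -0.005, 0.22]
contact_force: [-0.1, -1.1, 12.8]
opening: 0.0085
grip_force: 58.0
```

```bash
python3 - <<'E'
from h import *
o=robot.observe();print(o['contact_force'],o['torque'],o['tool_rot'],o['opening'])
a,m=snap('scene','sc3')
o=robot.observe();print(o['contact_force'],o['torque'],o['tool_rot'],o['opening'])
p=proj(m,[.59,-.06,.09]).astype(int);b,_=load('sc1')
c=lambda i:cv2.resize(i[p[1]-30:p[1]+30,p[0]-30:p[0]+36],None,fx=6,fy=6,interpolation=cv2.INTER_CUBIC)
cv2.imwrite('pics/c6.png',np.hstack([c(b),c(a)])[:,:,::-1])
E
```

```text
[-0.08834367 -1.07735004 12.84894521] [-0.31277422  0.0418235   0.19405064] [ 3.13844681 -0.00541056  0.21963869] 0.008505888418409753
[-0.46664745 -1.76848213 11.62684967] [-0.36648528  0.02435015  0.14114201] [ 3.13845873 -0.00543609  0.21963866] 0.008728423259930614
```

View pics/c6.png

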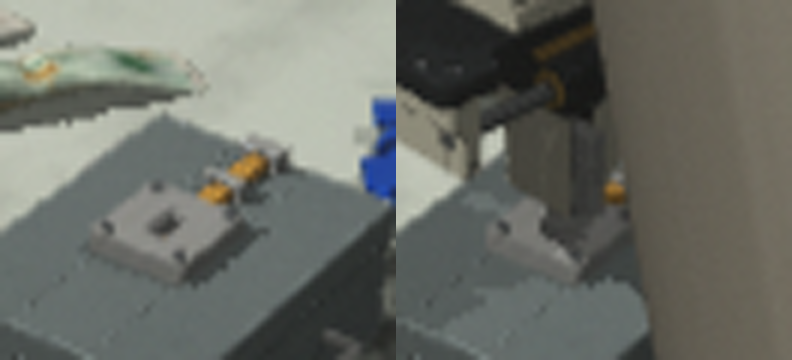

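Call:
{"method": "arm_command", "body": {"moves": [[[0,0,0],[0,0,0.02],0.0],[[0,0,0],[0,0,0.04],0.0],[[0,0,0],[0,0,0.04],0.0],[[0,0,0],[0,0,0.04],0.0],[[0,0,0],[0,0,0.04],0.0]]}}

```text
time: 14.45
tool_pos: [0.5843, -0.0454, 0.0906]
tool_rot: [3.139, -0.006, 0.18]
contact_force: [-0.6, -1.4, 12.4]
opening: 0.0087
grip_force: 58.0
```

```bash
python3 - <<'E'
from h import *
R=[]
for i in range(6):
    o=robot.observe();R.append([*o['torque'],o['joint_efforts'][5],o['opening'],o['tool_rot'][2],o['contact_force'][2]]); robot.read_camera('wrist')
print(np.round(R,4))
E
```

```text
[[-3.25100e-01  7.15000e-02  3.00200e-01  2.92400e-01  8.70000e-03
   1.80000e-01  1.24426e+01]
 [-4.03600e-01  6.56000e-02  2.56300e-01  2.92000e-01  8.50000e-03
   1.80000e-01  1.24846e+01]
 [-2.78600e-01  6.90000e-02  2.77900e-01  2.92000e-01  8.90000e-03
   1.80000e-01  1.25606e+01]
 [-3.59000e-01  6.35000e-02  3.49500e-01  2.92000e-01  8.90000e-03
   1.80000e-01  1.28427e+01]
 [-3.56900e-01  7.23000e-02  2.84800e-01  2.92000e-01  8.30000e-03
   1.80000e-01  1.15752e+01]
 [-3.57500e-01  5.25000e-02  3.25900e-01  2.92000e-01  8.70000e-03
   1.79900e-01  1.11975e+01]]
```

The torque has jumped from about 0.17 to 0.29 Nm, so the plug is at its stop. The key is home and still gripped firmly, so I'm handing in.

```bash
python3 - <<'E'
from h import *
print(robot.hand_in())
E
```

```text
the job is handed in; nothing more can be done
None
```

The rectangular-bowed key is fully home and turned clockwise to the stop, still gripped and held there against the spring; the job was handed in at about 15 s, though the arm hid the bolt, so I judged the stop by the jump in torque (about 0.17 to 0.29 Nm) and never saw the bolt draw back.

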